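# Level a polished specimen in its carrier with the hand press

## Robot

A 6-joint arm with a two-finger parallel gripper is mounted at the origin on the work surface. World frame = base frame: x ahead of the robot, y to its left, z up, the work surface at z = 0. Lengths are in m, angles in rad, forces in N, time in s.
With the tool pointing down it reaches from about 0.275 to 0.725 m from the base axis. Payload 5.6 kg.
Tool frame: the origin (TCP) lies between the finger pads; the fingertips stand 17 mm ahead of it and the grasp point (between the pads) lies 2 mm behind it; y points along the fingers, z is the direction in which the jaws open and shut, and the axes are right-handed (so a half turn about y gives the same grasp; the last joint's range is limited). The gripper opens to 85 mm and grips with 20 to 120 N. Pads are 22 mm wide; open, the fingers measure 114 mm over their backs; the gripper's body (76 mm by 85 mm) begins 54 mm behind the grasp point. The pads swing forward as they close: fully open they stand 13 mm farther back than shut.
Start: joints at [-1.056, 0.255, 0.108, 0, -1.424, -0.285], TCP at [0.125, -0.536, 0.248] pointing down, gripper open.
Joint ranges: [-2.95, 2.95], [-1.21, 1.97], [-1.09, 1.5], [-2.87, 1.71], [-2.94, -0.07], [-3.05, 3.05]. Speed limits (rad/s): [2.57, 2.57, 3.14, 3.14, 3.14, 3.14].

## Interface

Orientations are given as a rotation vector (axis times angle).
In Python, from workcell import arm gives the robot as it stands.
- The arm moves only by the tool drive_tool, never from a script. Its argument "moves" is a list of rows, each an object of numbers: "grip": the closure in counts, from 0 (fully open) to 255 (shut); "x", "y", "z": the shift along the world's x, y, z in cm; "twist": the turn about the world's z in degrees. A call has exactly 5 rows; each row is the pose to reach, as a shift and turn from the pose measured when the call began; what a row does not reach only later rows make up. A row lasts 1/8 s, in which the tool goes at most 62.5 mm and 10.7 degrees, less where a joint would pass 70% of its speed; a pose out of reach is approached as far as the arm can. A call with a gripper value outside its range is refused whole. The fingers move at their own pace and stop on an object; "squeeze" is the grip in N (left out, the last holds). Time passes only in rows, so rows that repeat a pose let the fingers close, or fill a call up. It gives the time, the measured TCP pose, the force and the opening at its end, in the units of the state.
- arm.sense(): the state, without advancing time (a new reading comes with each control period).
- arm.get_image(name): name is "scene" or "side" or "wrist"; returns the picture (384x512x3 uint8, red, green, blue); there is no depth.
- arm.camera_params(name): a dict with "fx", "fy", "cx", "cy" (pixels), "R" (3x3) and "t" (3): a world point X has camera coordinates R X + t. Camera axes: x right, y down, z forward; pixel columns grow to the right and rows downward; lengths in m; the calibration is good to about 2 mm. The wrist camera is an equidistant fisheye: a pixel r from the principal point sees the ray r / f radians off the axis. A picture is of the moment at which its call begins: read the wrist's pose just before it. camera_params takes no time and is no camera call; for the wrist camera it gives the pose at the moment of the call.
- arm.hand_in(): hands the job in, once; it reports no verdict.
Trained networks look in the newest picture that a camera, given by its name, has taken for a name from the list of things; names that differ only in an ending like _2 or _b are one class to them, and where a whole thing is asked for, a point or a joint stands for the part that bears it (a point fixed in the world has none). Each returns a list of dicts, best first, with "confidence" (0 to 1); they miss things now and then, are a little off and sometimes report something else, mostly with a low value. They report only what shows in the picture. A call takes as long as a camera call. They do not tell look-alikes from the thing itself.
- arm.boxes_of(camera, target): "rect" ([left, top, right, bottom] in pixels, round what is visible of it).
- arm.mark_of(camera, target): "xy" ([column, row] in pixels: a listed point, or the origin of a listed thing).
The state is a dict: "clock": time; "joint_pos": joint angles; "joint_velocities": joint speeds; "tau": joint torques, N m; "position": TCP position; "eef_rot": TCP orientation; "force": force on the tool from outside, world axes, zero at the start; "torque": the same for the moment, N m; "width": finger opening in m.
Only numpy, scipy, OpenCV 4.12 (cv2) and the standard library are available. Lean on these libraries where they do the work, as an engineer would, in place of code of your own. Each camera call takes 0.05 s, during which the arm holds its last target. There are 200 camera calls.

## Task

Take the specimen carrier out of its foam tray and slide it fully home between the guides of the levelling press, block against the back stop and its handle fin towards the open front. Then push the press's plunger head down to its stop, so that the press (not your fingers) sinks the specimen to its level, and let the plunger spring back up. Leave the carrier there, released, and do not disturb the objective lens, eyepiece, bottle and dish on the bench.

Things in the scene. Friction and masses are not known exactly. Their poses are not given: they have to be found in the camera images.
- press: White levelling press, fixed, open to its own -x side (roughly towards the robot). Origin on the plunger axis at bench height; x from open front to column, y across the guides, z up. Base plate 10 mm thick, 100 mm wide, x = -150 to +85 mm, bare in front of x = -47 mm. Column 44 mm wide, x = +43 to +73 mm; arm above the guides 44 mm wide, x = -19 to +73 mm, 90 to 118 mm above the bench.
- press_seat (a point): Top of the base plate on the plunger axis, 10 mm above the bench, axes as the press: the carrier is home when its block stands flat and centred here. Guide rails 10 mm high, inner faces at y = +-25.5 mm, x = -29 to +26 mm, flared in front out to x = -47 mm (mouth about 58 mm wide). Back stop's face at x = +26 mm, so the block ends 1 mm short of it or touches it.
- plunger_head (a point): Centre of the flat top of the plunger's black round head, 36 mm across, 18 mm high; at rest 158 mm above the bench. The plunger is a vertical 12 mm steel rod through the press's arm with a 22 mm foot disc, whose underside is 56 mm above the bench at rest and 36 mm at the stop.
- plunger (a joint): How far the plunger is pressed down, m: 0 at rest, 0.020 at its stop. Its spring needs about 4 N to start and 8 N at the stop, plus 3 N while it sinks the specimen (about 12 N in all); then the stop is hard. It springs back when let go.
- carrier_mid (a point): Centre of the aluminium carrier's block, 12 mm above its underside; z up. The block is 50 (x) by 44 (y) by 24 mm high, with the specimen in its top; on its -x side a low neck (14 mm wide, 4 to 12 mm above the underside) leads to an upright handle fin. 0.15 to 0.24 kg in all. At the start it lies in the tray.
- carrier_fin (a point): Grip point in the middle of the carrier's handle fin, 73 mm from the block's centre along the carrier's -x, 22 mm above its underside. The fin is 26 mm long (x), 12 mm thick (y) and reaches from 2 to 36 mm above the underside. Axes as the carrier.
- specimen (a joint): How far the specimen (black resin cylinder, 25 mm across, in the middle of the block) is sunk into the carrier, m. At 0 it stands 12 mm above the block; at 0.010, 2 mm above it: its proper level, where the press's stop leaves it; 0.014 is the bottom. Starts at 0 to 0.004, moves against about 3 N of friction and stays where left.
- tray: Foam-lined tray, fixed, 170 (x = -115 to +55) by 180 mm. Origin at bench height under the carrier's block, axes within 0.02 rad of the carrier's. The block lies on a pad 15 mm high, open finger notches at both y sides (x = -50 to +29 mm, out to y = +-86 mm, floor 4 mm high). The fin sits in foam 55 mm high with 4 mm gaps: no grip there. Foam bar 34 mm high from x = +30 mm. Carrier lifts straight up.
- objective_mid (a point): Centre of a steel microscope objective standing on the bench, 32 mm across, 46 mm high. Leave alone.
- eyepiece_mid (a point): Centre of a black eyepiece standing on the bench, 38 mm across, 52 mm high. Leave alone.
- bottle_mid (a point): Centre of a small amber bottle, 44 mm across, 85 mm high. Leave alone.
- dish_mid (a point): Centre of a shallow white dish, 90 mm across, 18 mm high. Leave alone.
Things that resemble listed ones, but are neither listed nor needed, are in the scene too. There is more than one size of the part that bears carrier_mid; the job needs the largest.

How it is judged:
On the way, in this order (a step that is already met when the one before it is completed fails the run):
1. the carrier stands home under the plunger, its specimen not yet pressed (x of carrier_mid in the frame of press between -0.006 and 0.006 m and y of carrier_mid in the frame of press between -0.006 and 0.006 m and z of carrier_mid in the frame of press below 0.025 m and angle between carrier_mid's own z axis and vertical below 0.06 rad and value of joint specimen below 0.006 m), for 0.2 s.
2. the plunger is down at its stop, on the specimen (value of joint plunger above 0.0185 m and value of joint specimen above 0.0083 m), for 0.1 s.
At the end, for the whole second after the job is handed in: The carrier stands flat and at rest on the press's base with its block within 6 mm of the plunger axis both along and across the guides, the specimen is sunk to its level (joint 8.3 to 12.0 mm), and the plunger is back up (within 2 mm of rest) (x of carrier_mid in the frame of press between -0.006 and 0.006 m and y of carrier_mid in the frame of press between -0.006 and 0.006 m and z of carrier_mid in the frame of press below 0.025 m and angle between carrier_mid's own z axis and vertical below 0.06 rad and value of joint specimen between 0.0083 and 0.012 m and value of joint plunger below 0.002 m and linear speed of carrier below 0.01 m/s); the robot touches nothing.
It fails at once if the objective is shifted more than 30 mm or knocked over (distance of objective_mid from where it was at the start of the episode above 0.03 m or angle between objective_mid's own z axis and vertical above 0.5 rad).
It fails at once if the eyepiece is shifted more than 30 mm or knocked over (distance of eyepiece_mid from where it was at the start of the episode above 0.03 m or angle between eyepiece_mid's own z axis and vertical above 0.5 rad).
It fails at once if the bottle is shifted more than 30 mm or knocked over (distance of bottle_mid from where it was at the start of the episode above 0.03 m or angle between bottle_mid's own z axis and vertical above 0.5 rad).
It fails at once if the dish is shifted more than 30 mm or knocked over (distance of dish_mid from where it was at the start of the episode above 0.03 m or angle between dish_mid's own z axis and vertical above 0.5 rad).
It also fails if it takes over 64 s, if anything falls off the work surface, if the arm or the gripper's body presses on something with over 40 N, if the wrist force passes 120 N, or if a joint passes its speed limit or range.

## Working session

There is one attempt and no reset: what is moved stays moved. The work goes in short steps, Python scripts to look and compute and a tool call to move; the robot and the scene stay as the last step left them, time stands still between calls to the robot, and variables do not carry over. Pictures are saved under pics/ and viewed, about 8 in all and at most 12, crops included, and the job is handed in when it is done.

Besides the shell and the picture viewer there is one more tool, called after "Request:" in YAML: its name, and indented under it one key for each argument. drive_tool: Moves the arm, as the interface text tells. Its arguments: {"type":"object","properties":{"moves":{"type":"array"},"squeeze":{"type":"number"}},"required":["moves"]}

```bash
mkdir -p pics; ls; cat > h.py <<'E'
import numpy as np, cv2
from workcell import arm
def ray(cam,p,P=None):
    P=P or arm.camera_params(cam); R=np.array(P['R']);t=np.array(P['t'])
    x=(p[0]-P['cx'])/P['fx'];y=(p[1]-P['cy'])/P['fy']
    if cam=='wrist':
        r=np.hypot(x,y); d=np.array([np.sin(r)*x/max(r,1e-9),np.sin(r)*y/max(r,1e-9),np.cos(r)])
    else: d=np.array([x,y,1.])
    return -R.T@t, R.T@d
def at(cam,p,z,P=None):
    o,d=ray(cam,p,P); return o+d*(z-o[2])/d[2]
def proj(cam,X,P=None):
    P=P or arm.camera_params(cam); c=np.array(P['R'])@X+np.array(P['t'])
    if cam=='wrist':
        r=np.hypot(c[0],c[1]); k=np.arctan2(r,c[2])/max(r,1e-9); x,y=c[0]*k,c[1]*k
    else: x,y=c[0]/c[2],c[1]/c[2]
    return np.array([P['fx']*x+P['cx'],P['fy']*y+P['cy']])
def save(n,im,s=1): cv2.imwrite(f'pics/{n}.png',cv2.resize(np.ascontiguousarray(im[:,:,::-1]),None,fx=s,fy=s,interpolation=cv2.INTER_CUBIC))
E
python3 - <<'E'
from h import *
np.set_printoptions(precision=3,suppress=True)
s=arm.sense();print({k:np.round(v,3) for k,v in s.items()})
a={c:arm.get_image(c) for c in('scene','side')}
save('a_both',np.hstack([a['scene'],a['side']])[:, :],0.78)
Z=dict(press=0,press_seat=.01,plunger_head=.158,carrier_mid=.027,carrier_fin=.037,tray=0,objective_mid=.023,eyepiece_mid=.026,bottle_mid=.042,dish_mid=.009)
for c in a:
  for n,z in Z.items():
    for d in arm.mark_of(c,n)[:3]:
      print(c,n,np.round(d['xy'],1),round(d['confidence'],2),at(c,d['xy'],z))
print(arm.sense()['clock'])
E
```

```text
pics
{'clock': np.float64(0.0), 'joint_pos': array([-1.056,  0.256,  0.107, -0.   , -1.424, -0.285]), 'joint_velocities': array([ 0.001, -0.001,  0.001,  0.001, -0.001,  0.001]), 'tau': array([ -0.   , -38.662,  23.794,   5.365,  -0.006,   0.   ]), 'position': array([ 0.125, -0.535,  0.247]), 'eef_rot': array([-1.561, -0.18 ,  0.181]), 'force': array([ 0.401,  0.064, -0.824]), 'torque': array([-0.028,  0.01 , -0.019]), 'width': np.float64(0.085)}
scene press [235.  281.5] 0.82 [ 0.634 -0.218  0.   ]
scene press_seat [233.6 281.4] 0.86 [ 0.635 -0.224  0.01 ]
scene plunger_head [238.8 246.3] 0.71 [ 0.645 -0.207  0.158]
scene carrier_mid [285.3 219.2] 0.78 [0.636 0.005 0.027]
scene carrier_mid [323.8 171.8] 0.6 [0.628 0.225 0.027]
scene carrier_mid [361.3 209.7] 0.58 [0.789 0.162 0.027]
scene carrier_fin [369.  223.4] 0.77 [0.831 0.123 0.037]
scene carrier_fin [307.9 154. ] 0.69 [0.552 0.253 0.037]
scene carrier_fin [308.5 218.6] 0.56 [0.69  0.038 0.037]
scene tray [321.5 178.4] 0.94 [0.626 0.22  0.   ]
scene objective_mid [318. 243.] 0.45 [ 0.749 -0.006  0.023]
scene eyepiece_mid [222.
[... 407 characters left out ...]
.64 [ 0.628 -0.209  0.158]
side carrier_mid [173.8 218.6] 0.65 [0.763 0.185 0.027]
side carrier_mid [194.1 239.7] 0.64 [0.627 0.228 0.027]
side carrier_mid [231.6 211.9] 0.58 [0.621 0.038 0.027]
side carrier_fin [199.5 246.8] 0.74 [0.581 0.252 0.037]
side carrier_fin [169.1 208.6] 0.67 [0.809 0.161 0.037]
side carrier_fin [216.  208.6] 0.59 [0.671 0.065 0.037]
side tray [195.2 244.2] 0.77 [ 0.632  0.221 -0.   ]
side objective_mid [214.1 198.6] 0.63 [0.732 0.004 0.023]
side eyepiece_mid [291.  229.4] 0.51 [0.396 0.002 0.026]
side bottle_mid [147.2 279.8] 0.94 [0.604 0.442 0.042]
side dish_mid [309.5 163.8] 0.65 [ 0.575 -0.466  0.009]
side dish_mid [285.7 229.8] 0.24 [ 0.42  -0.004  0.009]
1.1
```

View pics/a_both.png

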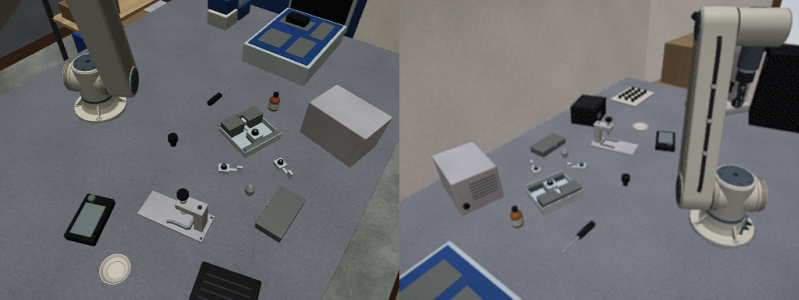

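```bash
python3 - <<'E'
from h import *
from scipy.spatial.transform import Rotation as Ro
im=arm.get_image('scene'); save('b_crop',im[125:315,160:390],3.4)
print(Ro.from_rotvec(arm.sense()['eef_rot']).as_matrix().round(2))
E
```

```text
[[ 0.97  0.   -0.23]
 [ 0.23 -0.    0.97]
 [ 0.   -1.   -0.  ]]
```

View pics/b_crop.png

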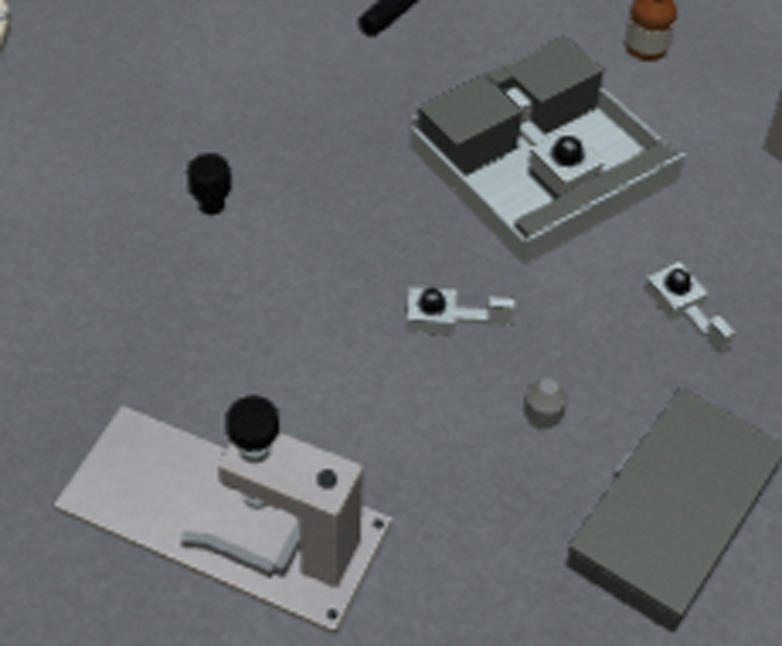

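The three candidates are the carrier in the tray at scene (327,173), and two smaller ones on the bench at (287,214) and (360,208). The tray one is the largest and matches the description, so I choose it. The press head is at (234,249).

```bash
python3 - <<'E'
from h import *
np.set_printoptions(precision=3,suppress=True)
f=lambda x,y,z: at('scene',(160+x/3.4,125+y/3.4),z)[:2]
A,B,C,D=[f(*p,.01) for p in((55,507),(123,406),(390,518),(335,628))]
print(A,B,C,D)
for v in (C-B,D-A): print('press x',np.linalg.norm(v),np.arctan2(v[1],v[0]))
m=(A+B)/2; n=(C+D)/2; u=(n-m)/np.linalg.norm(n-m); print('origin',m+u*.150,n-u*.085)
for v in(B-A,C-D): print('press y',np.linalg.norm(v),np.arctan2(v[1],v[0])-np.pi/2)
# tray foam bar top edge (z .034): outer edge
p,q=f(683,155,.034),f(527,245,.034); v=p-q; print('tray y',p,q,np.linalg.norm(v),np.arctan2(v[1],v[0])-np.pi/2)
print(arm.sense()['joint_pos'])
E
```

```text
[ 0.505 -0.295] [ 0.485 -0.197] [ 0.712 -0.153] [ 0.731 -0.247]
press x 0.2316425044768337 0.19518573642879425
press x 0.23148500567989705 0.20865417961516822
origin [ 0.642 -0.216] [ 0.638 -0.217]
press y 0.09967342387791235 0.20259423832536938
press y 0.09655466372640863 0.20098486681085537
tray y [0.719 0.291] [0.662 0.118] 0.18254707135887077 -0.3152765417742893
[-1.056  0.255  0.108  0.    -1.424 -0.285]
```

Request:
drive_tool:
  moves:
    - {"x": 3.3,"y": 5.2,"z": 1,"twist": -10}
    - {"x": 6.6,"y": 10.4,"z": 2,"twist": -20}
    - {"x": 9.9,"y": 15.6,"z": 3,"twist": -30}
    - {"x": 13.2,"y": 20.8,"z": 4,"twist": -30}
    - {"x": 16.5,"y": 26,"z": 5,"twist": -30}

```text
invalid input
```

Request:
drive_tool:
  moves:
    - {"grip": 0,"x": 3.3,"y": 5.2,"z": 1,"twist": -10}
    - {"grip": 0,"x": 6.6,"y": 10.4,"z": 2,"twist": -20}
    - {"grip": 0,"x": 9.9,"y": 15.6,"z": 3,"twist": -30}
    - {"grip": 0,"x": 13.2,"y": 20.8,"z": 4,"twist": -31}
    - {"grip": 0,"x": 16.5,"y": 26,"z": 5,"twist": -31}
  squeeze: 40

```text
clock: 1.78
position: [0.2817, -0.2884, 0.296]
eef_rot: [-1.557, 0.245, -0.246]
force: [1.0, 0.1, 0.3]
width: 0.0856
```

Request:
drive_tool:
  moves:
    - {"grip": 0,"x": 3.3,"y": 5.0,"z": 0}
    - {"grip": 0,"x": 6.6,"y": 10.0,"z": 0}
    - {"grip": 0,"x": 9.9,"y": 15.0,"z": 0}
    - {"grip": 0,"x": 13.2,"y": 20,"z": 0}
    - {"grip": 0,"x": 16.5,"y": 25,"z": 0}

```text
invalid input
```

Request:
drive_tool:
  moves:
    - {"grip": 0,"x": 3.3,"y": 5.0,"z": -2}
    - {"grip": 0,"x": 6.6,"y": 10.0,"z": -4}
    - {"grip": 0,"x": 9.9,"y": 15.0,"z": -6}
    - {"grip": 0,"x": 13.2,"y": 20,"z": -8}
    - {"grip": 0,"x": 16.5,"y": 25,"z": -10}

```text
invalid input
```

```bash
cat > look.py <<'E'
from h import *
import sys
from scipy.spatial.transform import Rotation as Ro
np.set_printoptions(precision=4,suppress=True)
def look(name,Z,crop=None,s=1.5):
    P=arm.camera_params('wrist'); im=arm.get_image('wrist')
    if name:
        c=crop or (0,0,512,384); save(name,im[c[1]:c[3],c[0]:c[2]],s)
    for n,z in Z.items():
        for d in arm.mark_of('wrist',n)[:2]: print(n,np.round(d['xy'],1),round(d['confidence'],2),at('wrist',d['xy'],z,P))
    st=arm.sense(); M=Ro.from_rotvec(st['eef_rot']).as_matrix()
    print('t',st['clock'],st['position'],'jawyaw deg',np.degrees(np.arctan2(-M[0,2],M[1,2])),'tooly',M[:,1],'w',st['width'],'F',st['force'],'q6',st['joint_pos'])
    return P
E
python3 - <<'E'
from look import *
P=look('c_wrist',dict(carrier_mid=.027,carrier_fin=.037,tray=0))
import pickle; pickle.dump(P,open('P.pkl','wb'))
E
```

```text
carrier_mid [461.5 272. ] 0.87 [0.6081 0.0187 0.027 ]
carrier_mid [497.5 300.6] 0.73 [0.7552 0.1404 0.027 ]
carrier_fin [492.7 317.6] 0.86 [0.7962 0.1256 0.037 ]
carrier_fin [470.3 287.2] 0.57 [0.6507 0.038  0.037 ]
t 1.975 [ 0.2819 -0.2891  0.2959] jawyaw deg -17.62204522310878 tooly [ 0.001  -0.0005 -1.    ] w 0.08558396417928713 F [ 0.1068 -0.2979 -0.2287] q6 [-0.4057 -0.0522 -0.12    0.0001 -1.5018 -1.4727]
```

View pics/c_wrist.png

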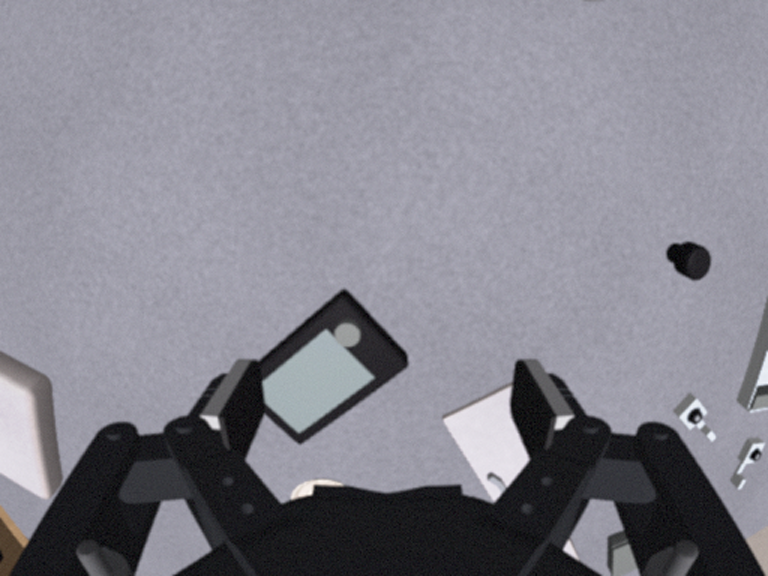

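The wrist view shows no tray yet, because the moves were refused: every key has to be present. The eyepiece is at right and the press plate at the bottom.

Request:
drive_tool:
  moves:
    - {"grip": 0,"x": 3.3,"y": 5.0,"z": 0,"twist": 0}
    - {"grip": 0,"x": 6.6,"y": 10.0,"z": 0,"twist": 0}
    - {"grip": 0,"x": 9.9,"y": 15.0,"z": 0,"twist": 0}
    - {"grip": 0,"x": 13.2,"y": 20,"z": 0,"twist": 0}
    - {"grip": 0,"x": 16.5,"y": 25,"z": 0,"twist": 0}

```text
clock: 2.6
position: [0.4477, -0.039, 0.2958]
eef_rot: [-1.558, 0.243, -0.244]
force: [0.2, -1.9, 0.2]
width: 0.0854
```

Request:
drive_tool:
  moves:
    - {"grip": 0,"x": 3.3,"y": 5.0,"z": -2,"twist": 0}
    - {"grip": 0,"x": 6.6,"y": 10.0,"z": -4,"twist": 0}
    - {"grip": 0,"x": 9.9,"y": 15.0,"z": -6,"twist": 0}
    - {"grip": 0,"x": 13.2,"y": 20,"z": -8,"twist": 0}
    - {"grip": 0,"x": 16.5,"y": 25,"z": -10,"twist": 0}

```text
clock: 3.22
position: [0.6124, 0.2073, 0.1955]
eef_rot: [-1.559, 0.245, -0.246]
force: [0.4, -0.2, 0.6]
width: 0.0857
```

```bash
python3 - <<'E'
from look import *
P=look('d_wrist',dict(carrier_mid=.027,carrier_fin=.037,tray=0))
import pickle; pickle.dump(P,open('P.pkl','wb'))
E
```

```text
carrier_mid [123.5 223.2] 0.93 [0.6198 0.039  0.027 ]
carrier_mid [279.3 192.8] 0.76 [0.6391 0.2215 0.027 ]
carrier_fin [263.9 333.2] 0.97 [0.8158 0.1491 0.037 ]
carrier_fin [157.6 254.4] 0.58 [0.6647 0.0687 0.037 ]
t 3.425 [0.6113 0.2066 0.1945] jawyaw deg -17.846344418980728 tooly [-0.0025 -0.0035 -1.    ] w 0.08523900150599374 F [ 0.2567 -0.0165  1.5789] q6 [ 0.5684  0.4657  0.2797  0.0016 -1.3889 -2.451 ]
```

View pics/d_wrist.png

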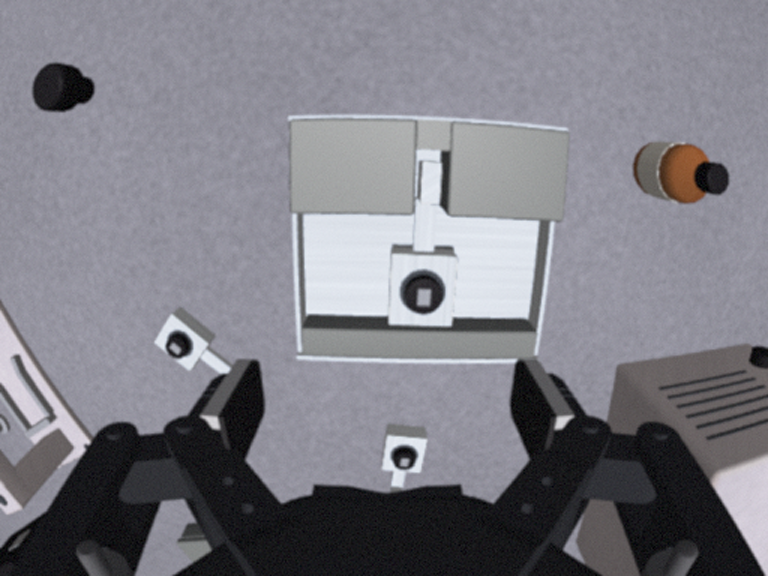

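The wrist view shows the tray carrier's block top with corners at about (390,253), (456,255), (453,326) and (389,324). The fin is at (430,178) in the foam and the finger notches are clear on both sides.

```bash
python3 - <<'E'
from h import *; import pickle
P=pickle.load(open('P.pkl','rb')); np.set_printoptions(precision=4,suppress=True)
f=lambda x,y,z: at('wrist',(x/1.5,y/1.5),z,P)[:2]
a,b,c,d=[f(*p,.039) for p in((390,253),(456,256),(453,326),(389,324))]
print('mid',(a+b+c+d)/4,'len',[np.linalg.norm(x) for x in(c-b,d-a,b-a,c-d)])
for v in (c-b,d-a): print(np.degrees(np.arctan2(v[1],v[0])))
for v in (b-a,c-d): print(np.degrees(np.arctan2(v[1],v[0]))-90)
fin=f(430,178,.051); print('fin',fin, fin-(a+b+c+d)/4)
v=(a+b+c+d)/4-fin; print(np.degrees(np.arctan2(v[1],v[0])),np.linalg.norm(v))
# tray edges
for p,q in(((302,355),(538,357)),):
  v=f(*q,.036)-f(*p,.036); print('tray',np.degrees(np.arctan2(v[1],v[0]))-90,np.linalg.norm(v))
print((-np.array(P['R']).T@P['t']))
E
```

```text
mid [0.6368 0.2237] len [np.float64(0.04986828909487615), np.float64(0.050019769370608216), np.float64(0.04355056679197342), np.float64(0.044424915880757185)]
-17.577910181229537
-18.588281407897778
-20.37419448687737
-20.133581577531075
fin [0.5654 0.2493] [-0.0714  0.0256]
-19.74742910133379 0.07580918164458554
tray -18.97824238161759 0.1743258255492137
[0.5404 0.2302 0.3223]
```

Request:
drive_tool:
  moves:
    - {"grip": 0,"x": 1.8,"y": 1.95,"z": -4,"twist": -1.2}
    - {"grip": 0,"x": 1.8,"y": 1.95,"z": -9,"twist": -1.2}
    - {"grip": 0,"x": 1.8,"y": 1.95,"z": -12,"twist": -1.2}
    - {"grip": 0,"x": 1.8,"y": 1.95,"z": -14.5,"twist": -1.2}
    - {"grip": 0,"x": 1.8,"y": 1.95,"z": -16.7,"twist": -1.2}

```text
clock: 4.05
position: [0.63, 0.2237, 0.0281]
eef_rot: [-1.558, 0.263, -0.262]
force: [-0.0, 0.1, 1.4]
width: 0.0853
```

Request:
drive_tool:
  moves:
    - {"grip": 120,"x": 0,"y": 0,"z": 0,"twist": 0}
    - {"grip": 200,"x": 0,"y": 0,"z": 0,"twist": 0}
    - {"grip": 200,"x": 0,"y": 0,"z": 0,"twist": 0}
    - {"grip": 200,"x": 0,"y": 0,"z": 0,"twist": 0}
    - {"grip": 200,"x": 0,"y": 0,"z": 0,"twist": 0}
  squeeze: 50

```text
clock: 4.68
position: [0.6316, 0.2239, 0.0308]
eef_rot: [-1.556, 0.26, -0.265]
force: [-0.7, -2.2, 6.7]
width: 0.0428
```

Request:
drive_tool:
  moves:
    - {"grip": 200,"x": 0,"y": 0,"z": 1,"twist": 0}
    - {"grip": 200,"x": 0,"y": 0,"z": 3,"twist": 0}
    - {"grip": 200,"x": 0,"y": 0,"z": 6,"twist": 0}
    - {"grip": 200,"x": 0,"y": 0,"z": 11,"twist": 0}
    - {"grip": 200,"x": 0,"y": 0,"z": 15,"twist": 0}

```text
clock: 5.3
position: [0.6313, 0.2237, 0.1831]
eef_rot: [-1.556, 0.259, -0.265]
force: [0.9, 0.7, -2.9]
width: 0.0429
```

```bash
python3 - <<'E'
from look import *
P=look('e_wrist',dict(carrier_mid=.15))
E
```

```text
carrier_mid [257.4 265.7] 0.87 [0.6548 0.2147 0.15  ]
t 5.4 [0.6337 0.2244 0.1874] jawyaw deg -19.12500142840781 tooly [ 0.0126  0.0016 -0.9999] w 0.04306560475318415 F [-0.3351  0.6289 -0.7856] q6 [ 0.575   0.5122  0.3356  0.0056 -1.3828 -2.4806]
```

View pics/e_wrist.png

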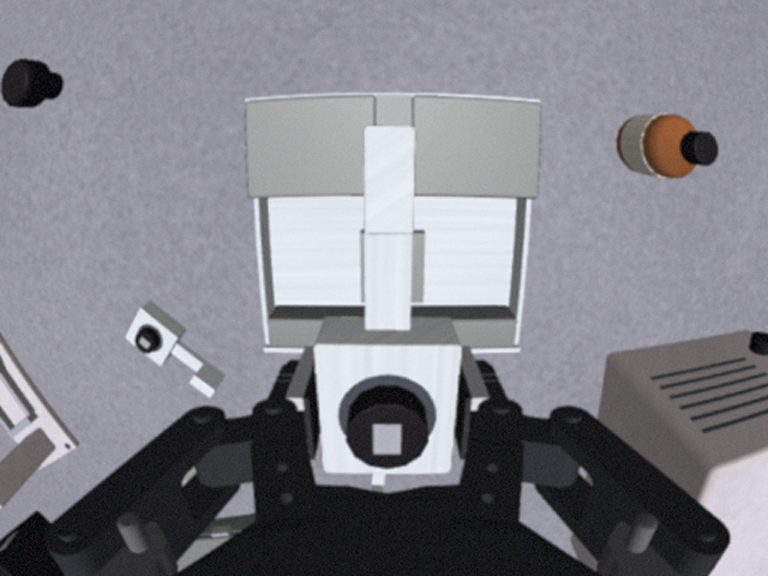

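The carrier is held clear of the tray and square in the jaws. Block top front corners are at (316,345) and (460,345), and the fin top runs from (365,127) to (412,233). I'll fit the held pose and plan the set-down.

```bash
python3 - <<'E'
from look import *
from scipy.optimize import least_squares
P=arm.camera_params('wrist'); s=arm.sense()
obj=np.array([[-25,-22,24],[-25,22,24],[25,-22,24],[25,22,24],[-86,-6,36],[-86,6,36],[-60,-6,36],[-60,6,36]])/1e3
pix=np.array([[316,345],[460,345],[325,471],[455,473],[365,127],[413,127],[363,233],[412,233]])/1.5
M=lambda p:Ro.from_euler('ZYX',p[3:]).as_matrix()
f=lambda p: np.concatenate([proj('wrist',M(p)@o+p[:3],P)-q for o,q in zip(obj,pix)])
r=least_squares(f,[.637,.222,.17,-.33,0,0],loss='soft_l1')
p=r.x; d=p[:3]-s['position']; y=p[3]; print('underside mid',p[:3],'ypr deg',np.degrees(p[3:]),'resid',r.fun.reshape(-1,2))
print('rel TCP along carrier axes',Ro.from_euler('Z',-y).apply(d))
E
```

```text
underside mid [0.6397 0.2232 0.1713] ypr deg [-19.0898  -1.7069   1.6669] resid [[-0.5306 -1.4539]
 [ 1.9899 -0.6696]
 [ 0.4301  0.5462]
 [-1.9799  0.2643]
 [-1.3575  0.2121]
 [ 0.0898  0.1551]
 [ 0.5217  0.0998]
 [ 0.2846  0.2041]]
rel TCP along carrier axes [ 0.0061  0.0008 -0.0161]
```

Request:
drive_tool:
  moves:
    - {"grip": 200,"x": -1,"y": -5.5,"z": 0.5,"twist": 4}
    - {"grip": 200,"x": -2,"y": -11,"z": 0.5,"twist": 10}
    - {"grip": 200,"x": -4,"y": -17,"z": 0.5,"twist": 16}
    - {"grip": 200,"x": -5.5,"y": -23,"z": 0.5,"twist": 22}
    - {"grip": 200,"x": -7,"y": -29,"z": 0.5,"twist": 28}

```text
clock: 6.02
position: [0.562, -0.0672, 0.192]
eef_rot: [-1.56, -0.132, 0.117]
force: [0.9, 0.2, -2.2]
width: 0.0432
```

Request:
drive_tool:
  moves:
    - {"grip": 200,"x": -0.2,"y": -5.5,"z": 0,"twist": 2.6}
    - {"grip": 200,"x": -0.4,"y": -11,"z": 0,"twist": 2.6}
    - {"grip": 200,"x": -0.4,"y": -16.5,"z": -2,"twist": 2.6}
    - {"grip": 200,"x": -0.4,"y": -16.7,"z": -5,"twist": 2.6}
    - {"grip": 200,"x": -0.4,"y": -16.7,"z": -6,"twist": 2.6}

```text
clock: 6.65
position: [0.556, -0.2343, 0.1292]
eef_rot: [-1.555, -0.162, 0.156]
force: [-0.6, -0.0, -2.8]
width: 0.0428
```

```bash
python3 - <<'E'
from look import *
P=look('f_wrist',dict(press=0,press_seat=.01,plunger_head=.158))
import pickle; pickle.dump(P,open('P.pkl','wb'))
E
```

```text
t 6.85 [ 0.5586 -0.2337  0.133 ] jawyaw deg 11.775506166111617 tooly [ 0.0094  0.0073 -0.9999] w 0.04327225979854538 F [ 0.7634  0.1581 -2.3926] q6 [-0.1435  0.4159  0.0455 -0.0092 -1.1922 -1.2184]
```

View pics/f_wrist.png

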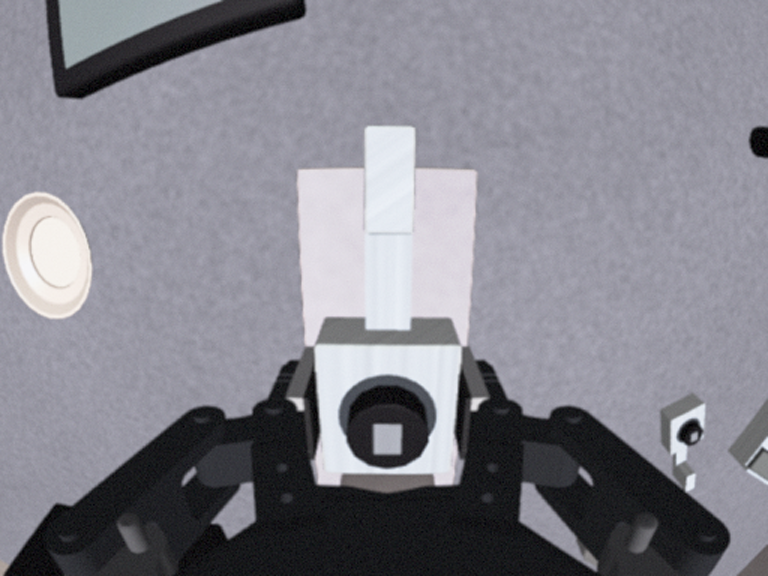

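The wrist view shows the carrier over the press plate and square to it. The plate's front corners are at (297,170) and (477,170), and its side edges run to (305,345) and (469,345).

```bash
python3 - <<'E'
from h import *; import pickle
P=pickle.load(open('P.pkl','rb')); np.set_printoptions(precision=4,suppress=True)
f=lambda x,y: at('wrist',(x/1.5,y/1.5),.01,P)[:2]
a,b,c,d=f(297,170),f(477,170),f(469,345),f(305,345)
print(a,b,c,d,np.linalg.norm(b-a),np.linalg.norm(c-d))
yx=[np.arctan2(*(v[::-1])) for v in(d-a,c-b)]; yy=np.arctan2(*((b-a)[::-1]))-np.pi/2; print(yx,yy)
y=(np.mean(yx)+yy)/2; y=(y+.2)/2; u=np.array([np.cos(y),np.sin(y)]); o=(a+b)/2+.15*u; print('origin',o,y)
s=arm.sense()['position']; e=s[:2]-o; print('TCP in press',e@u, e@np.array([-u[1],u[0]]))
# second look with scene/side triangulation of press origin marks
A=[];B=[]
for cam,px in(('scene',(238.8,246.3)),('side',(268.3,152.6))):
  oo,dd=ray(cam,px); dd/=np.linalg.norm(dd); K=np.eye(3)-np.outer(dd,dd); A.append(K);B.append(K@oo)
print('head tri',np.linalg.lstsq(np.vstack(A),np.hstack(B),rcond=None)[0])
E
```

```text
[ 0.5028 -0.2953] [ 0.4829 -0.1978] [ 0.5863 -0.1758] [ 0.6062 -0.2748] 0.0995159406262317 0.10099436614994231
[np.float64(0.19547400467319634), np.float64(0.2094672181979835)] 0.20193242311120185
origin [ 0.6398 -0.2165] 0.20110075863669796
TCP in press -0.08298973966032398 -0.000601795635087285
head tri [ 0.6373 -0.2092  0.1547]
```

Request:
drive_tool:
  moves:
    - {"grip": 200,"x": 0,"y": 0,"z": -4,"twist": -0.3}
    - {"grip": 200,"x": 0,"y": 0,"z": -8,"twist": -0.3}
    - {"grip": 200,"x": 0,"y": 0,"z": -9.8,"twist": -0.3}
    - {"grip": 200,"x": 0,"y": 0,"z": -10.4,"twist": -0.3}
    - {"grip": 200,"x": 0,"y": 0,"z": -10.7,"twist": -0.3}

```text
clock: 7.48
position: [0.5598, -0.2336, 0.0274]
eef_rot: [-1.56, -0.168, 0.148]
force: [0.2, 0.1, -2.8]
width: 0.0434
```

Request:
drive_tool:
  moves:
    - {"grip": 200,"x": 0,"y": 0,"z": -0.1,"twist": 0}
    - {"grip": 200,"x": 0,"y": 0,"z": -0.15,"twist": 0}
    - {"grip": 60,"x": 0,"y": 0,"z": -0.1,"twist": 0}
    - {"grip": 0,"x": 0,"y": 0,"z": 0,"twist": 0}
    - {"grip": 0,"x": 0,"y": 0,"z": 0.2,"twist": 0}

```text
clock: 8.1
position: [0.56, -0.2337, 0.0298]
eef_rot: [-1.56, -0.168, 0.148]
force: [0.4, -0.4, -0.2]
width: 0.0855
```

Request:
drive_tool:
  moves:
    - {"grip": 0,"x": 0,"y": 0,"z": 1,"twist": 0}
    - {"grip": 0,"x": 0,"y": 0,"z": 3,"twist": 0}
    - {"grip": 0,"x": -1,"y": -0.2,"z": 6,"twist": 0}
    - {"grip": 0,"x": -4,"y": -0.8,"z": 10,"twist": 0}
    - {"grip": 0,"x": -6.5,"y": -1.3,"z": 12,"twist": 0}

```text
clock: 8.72
position: [0.4952, -0.2473, 0.153]
eef_rot: [-1.562, -0.171, 0.145]
force: [-0.6, 0.3, -0.2]
width: 0.0852
```

```bash
python3 - <<'E'
from look import *
P=look('g_wrist',dict(carrier_mid=.022,carrier_fin=.032,press_seat=.01))
import pickle; pickle.dump(P,open('P.pkl','wb'))
E
```

```text
carrier_mid [259.  250.8] 0.6 [ 0.565  -0.2323  0.022 ]
carrier_fin [258.7 184.5] 0.85 [ 0.4946 -0.2471  0.032 ]
press_seat [258.2 300.9] 0.63 [ 0.6386 -0.218   0.01  ]
press_seat [257.5 248.8] 0.5 [ 0.5698 -0.2328  0.01  ]
t 8.925 [ 0.4952 -0.2468  0.1507] jawyaw deg 11.515218758822027 tooly [ 0.0142  0.006  -0.9999] w 0.08532301888232943 F [-0.4391  0.0223 -0.8244] q6 [-0.1851  0.3037 -0.0744 -0.0092 -1.1799 -1.1812]
```

View pics/g_wrist.png

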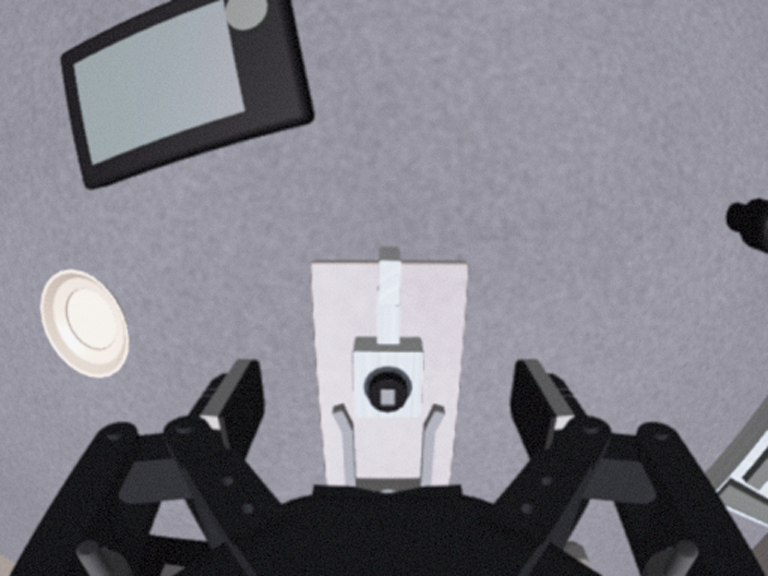

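The carrier stands straight on the plate, with its block front just at the rail mouth at (387,415) and its fin at (390,275) under the gripper.

Request:
drive_tool:
  moves:
    - {"grip": 0,"x": 0,"y": 0,"z": -4,"twist": 0}
    - {"grip": 80,"x": 0,"y": 0,"z": -8,"twist": 0}
    - {"grip": 120,"x": 0,"y": 0,"z": -10.5,"twist": 0}
    - {"grip": 120,"x": 0,"y": 0,"z": -11.6,"twist": 0}
    - {"grip": 150,"x": 0,"y": 0,"z": -11.7,"twist": 0}
  squeeze: 30

```text
clock: 9.55
position: [0.4952, -0.2467, 0.0331]
eef_rot: [-1.56, -0.168, 0.147]
force: [0.1, 0.0, 0.6]
width: 0.0348
```

Request:
drive_tool:
  moves:
    - {"grip": 240,"x": 0,"y": 0,"z": 0,"twist": 0}
    - {"grip": 240,"x": 0,"y": 0,"z": 0,"twist": 0}
    - {"grip": 240,"x": 0,"y": 0,"z": 0,"twist": 0}
    - {"grip": 240,"x": 0,"y": 0,"z": 0,"twist": 0}
    - {"grip": 240,"x": 0,"y": 0,"z": 0,"twist": 0}

```text
clock: 10.18
position: [0.4959, -0.2469, 0.0338]
eef_rot: [-1.561, -0.17, 0.146]
force: [1.0, 1.0, 3.6]
width: 0.0116
```

Request:
drive_tool:
  moves:
    - {"grip": 240,"x": 1.2,"y": 0.25,"z": 0,"twist": 0}
    - {"grip": 240,"x": 2.5,"y": 0.55,"z": 0,"twist": 0}
    - {"grip": 240,"x": 3.8,"y": 0.85,"z": 0,"twist": 0}
    - {"grip": 240,"x": 5.1,"y": 1.1,"z": 0,"twist": 0}
    - {"grip": 240,"x": 6.4,"y": 1.35,"z": 0,"twist": 0}

```text
clock: 10.8
position: [0.5594, -0.2336, 0.034]
eef_rot: [-1.561, -0.168, 0.148]
force: [-5.3, -1.0, 6.8]
width: 0.0115
```

Request:
drive_tool:
  moves:
    - {"grip": 240,"x": 0.4,"y": 0.08,"z": 0,"twist": 0}
    - {"grip": 240,"x": 0.7,"y": 0.15,"z": 0,"twist": 0}
    - {"grip": 240,"x": 0.9,"y": 0.19,"z": 0,"twist": 0}
    - {"grip": 240,"x": 1.1,"y": 0.23,"z": 0,"twist": 0}
    - {"grip": 240,"x": 1.2,"y": 0.25,"z": 0,"twist": 0}

```text
clock: 11.42
position: [0.5706, -0.2315, 0.034]
eef_rot: [-1.561, -0.166, 0.15]
force: [-4.1, -1.0, 6.1]
width: 0.0111
```

```bash
python3 - <<'E'
from look import *
P=look('h_wrist',dict(carrier_fin=.032))
s=arm.sense()['position'];e=s[:2]-[.6398,-.2165];print(e@[.98,.2],e@[-.2,.98])
import pickle; pickle.dump(P,open('P.pkl','wb'))
E
```

```text
carrier_fin [256.8 254.1] 0.75 [ 0.5691 -0.233   0.032 ]
carrier_fin [495.6 357.4] 0.72 [0.6569 0.0186 0.032 ]
t 11.525 [ 0.5707 -0.2315  0.0341] jawyaw deg 11.546238641400924 tooly [ 0.0098  0.0047 -0.9999] w 0.0114830747962542 F [-4.6819 -0.9311  5.2174] q6 [-0.1353  0.5207 -0.0598 -0.0072 -0.9812 -1.23  ]
-0.07070221039277678 -0.0008332262821659981
```

View pics/h_wrist.png

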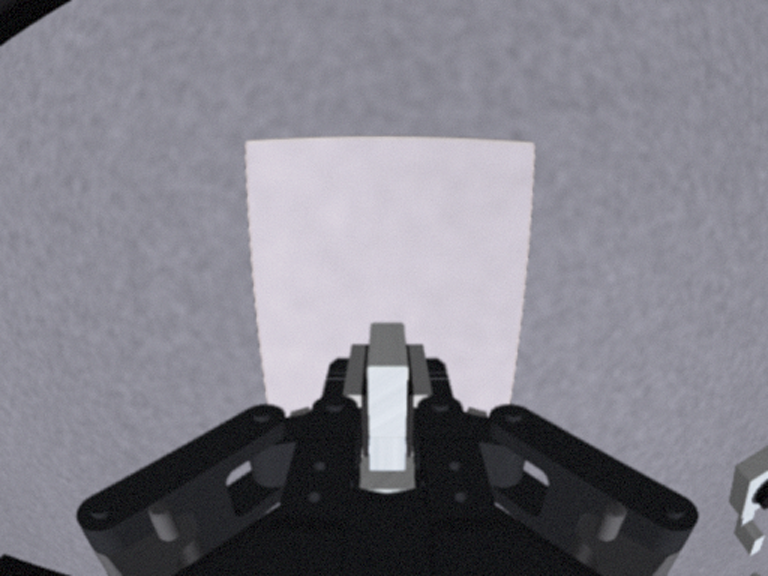

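The view shows the fin gripped square, with its front top edge at (370–406,366). There is no stop contact yet.

```bash
python3 - <<'E'
from h import *; import pickle
P=pickle.load(open('P.pkl','rb'))
o=np.array([.6398,-.2165])
for p,z in(((388,366),.046),((387,323),.012),((389,139),.01),((245,143),.01),((535,143),.01)):
  e=at('wrist',(p[0]/1.5,p[1]/1.5),z,P)[:2]-o; print(p,e@[.98,.2],e@[-.2,.98])
E
```

```text
(388, 366) -0.08592344583387881 -0.001161221893006879
(387, 323) -0.08506471484890991 -0.0013298635962024946
(389, 139) -0.14961859743306105 -0.0006786487589963876
(245, 143) -0.14988468194411958 -0.04986657889611896
(535, 143) -0.15006121463709016 0.04950397128637784
```

Request:
drive_tool:
  moves:
    - {"grip": 240,"x": 0.1,"y": 0.02,"z": 0,"twist": 0}
    - {"grip": 240,"x": 0.15,"y": 0.03,"z": 0,"twist": 0}
    - {"grip": 240,"x": 0.2,"y": 0.04,"z": 0,"twist": 0}
    - {"grip": 240,"x": 0.25,"y": 0.05,"z": 0,"twist": 0}
    - {"grip": 240,"x": 0.25,"y": 0.05,"z": 0,"twist": 0}

```text
clock: 12.15
position: [0.571, -0.2314, 0.0341]
eef_rot: [-1.561, -0.162, 0.154]
force: [-9.3, -1.8, 9.2]
width: 0.0115
```

Request:
drive_tool:
  moves:
    - {"grip": 150,"x": 0,"y": 0,"z": 0,"twist": 0}
    - {"grip": 0,"x": 0,"y": 0,"z": 0,"twist": 0}
    - {"grip": 0,"x": 0,"y": 0,"z": 0.2,"twist": 0}
    - {"grip": 0,"x": -0.2,"y": 0,"z": 2,"twist": 0}
    - {"grip": 0,"x": -1,"y": -0.2,"z": 5,"twist": 0}

```text
clock: 12.78
position: [0.5608, -0.2332, 0.0848]
eef_rot: [-1.561, -0.161, 0.155]
force: [0.0, 0.1, 1.3]
width: 0.0852
```

Request:
drive_tool:
  moves:
    - {"grip": 0,"x": -2,"y": -0.4,"z": 4,"twist": 0}
    - {"grip": 100,"x": -4,"y": -0.8,"z": 8,"twist": 0}
    - {"grip": 200,"x": -5,"y": -1,"z": 11,"twist": 0}
    - {"grip": 255,"x": -5,"y": -1,"z": 13,"twist": 0}
    - {"grip": 255,"x": -5,"y": -1,"z": 13,"twist": 0}

```text
clock: 13.4
position: [0.5116, -0.2436, 0.218]
eef_rot: [-1.563, -0.166, 0.151]
force: [-0.0, 0.0, 0.0]
width: 0.0125
```

```bash
python3 - <<'E'
from look import *
P=look('i_wrist',dict(plunger_head=.158,carrier_fin=.032,carrier_mid=.022))
import pickle; pickle.dump(P,open('P.pkl','wb'))
E
```

```text
carrier_fin [419.9 301.6] 0.91 [0.6618 0.0381 0.032 ]
carrier_fin [255.  219.2] 0.77 [ 0.5711 -0.2351  0.032 ]
carrier_mid [420.6 269.6] 0.88 [0.6112 0.0176 0.022 ]
carrier_mid [256.  266.7] 0.73 [ 0.6404 -0.22    0.022 ]
t 13.6 [ 0.5103 -0.2429  0.2139] jawyaw deg 11.564751161350129 tooly [ 0.0018  0.0051 -1.    ] w -0.00013619572164732762 F [ 0.1657  0.2615 -0.0472] q6 [-0.171   0.2975  0.0808 -0.0055 -1.3531 -1.1968]
```

View pics/i_wrist.png

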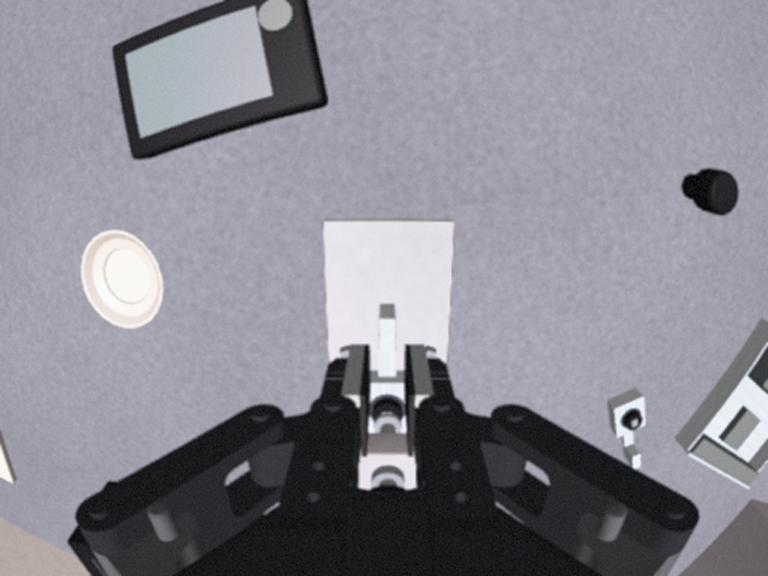

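The carrier is home and released: its fin is at (388,335), and the network puts the block at (0.640,−0.220), which agrees. Next is the plunger.

Request:
drive_tool:
  moves:
    - {"grip": 255,"x": 5,"y": 1,"z": 0,"twist": 0}
    - {"grip": 255,"x": 10,"y": 2,"z": 0,"twist": 0}
    - {"grip": 255,"x": 12.95,"y": 2.6,"z": 0,"twist": 0}
    - {"grip": 255,"x": 12.95,"y": 2.6,"z": -2,"twist": 0}
    - {"grip": 255,"x": 12.95,"y": 2.6,"z": -3.2,"twist": 0}

```text
clock: 14.22
position: [0.6393, -0.2165, 0.1793]
eef_rot: [-1.559, -0.158, 0.159]
force: [-1.0, -0.4, 0.4]
width: -0.0
```

Request:
drive_tool:
  moves:
    - {"grip": 255,"x": 0,"y": 0,"z": -0.5,"twist": 0}
    - {"grip": 255,"x": 0,"y": 0,"z": -1.0,"twist": 0}
    - {"grip": 255,"x": 0,"y": 0,"z": -1.5,"twist": 0}
    - {"grip": 255,"x": 0,"y": 0,"z": -2.0,"twist": 0}
    - {"grip": 255,"x": 0,"y": 0,"z": -2.4,"twist": 0}

```text
clock: 14.85
position: [0.6388, -0.2167, 0.1577]
eef_rot: [-1.56, -0.159, 0.159]
force: [-5.0, 3.8, 9.0]
width: 0.0002
```

Request:
drive_tool:
  moves:
    - {"grip": 255,"x": 0,"y": 0,"z": -0.3,"twist": 0}
    - {"grip": 255,"x": 0,"y": 0,"z": -0.5,"twist": 0}
    - {"grip": 255,"x": 0,"y": 0,"z": -0.6,"twist": 0}
    - {"grip": 255,"x": 0,"y": 0,"z": -0.7,"twist": 0}
    - {"grip": 255,"x": 0,"y": 0,"z": -0.7,"twist": 0}

```text
clock: 15.48
position: [0.6388, -0.2167, 0.1551]
eef_rot: [-1.561, -0.162, 0.157]
force: [-6.3, 5.1, 15.2]
width: 0.0001
```

Request:
drive_tool:
  moves:
    - {"grip": 255,"x": 0,"y": 0,"z": -0.6,"twist": 0}
    - {"grip": 255,"x": 0,"y": 0,"z": -0.8,"twist": 0}
    - {"grip": 255,"x": 0,"y": 0,"z": -1.0,"twist": 0}
    - {"grip": 255,"x": 0,"y": 0,"z": -1.0,"twist": 0}
    - {"grip": 255,"x": 0,"y": 0,"z": -1.0,"twist": 0}

```text
clock: 16.1
position: [0.6388, -0.2168, 0.1548]
eef_rot: [-1.565, -0.169, 0.153]
force: [-15.7, 11.5, 35.6]
width: -0.0001
```

Hard stop: the force rose to 36 N with only 0.3 mm of travel. Now I let it spring back and retreat.

Request:
drive_tool:
  moves:
    - {"grip": 255,"x": 0,"y": 0,"z": 0.5,"twist": 0}
    - {"grip": 255,"x": 0,"y": 0,"z": 1.2,"twist": 0}
    - {"grip": 255,"x": 0,"y": 0,"z": 2.2,"twist": 0}
    - {"grip": 255,"x": 0,"y": 0,"z": 4,"twist": 0}
    - {"grip": 255,"x": 0,"y": 0,"z": 7,"twist": 0}

```text
clock: 16.73
position: [0.6383, -0.2168, 0.224]
eef_rot: [-1.564, -0.167, 0.154]
force: [0.2, -0.5, 0.5]
width: 0.0002
```

Request:
drive_tool:
  moves:
    - {"grip": 255,"x": -5,"y": -1,"z": 2,"twist": 0}
    - {"grip": 255,"x": -10,"y": -2,"z": 3,"twist": 0}
    - {"grip": 255,"x": -15,"y": -3,"z": 3,"twist": 0}
    - {"grip": 255,"x": -20,"y": -4,"z": 3,"twist": 0}
    - {"grip": 255,"x": -20,"y": -4,"z": 3,"twist": 0}

```text
clock: 17.35
position: [0.4356, -0.2575, 0.2549]
eef_rot: [-1.565, -0.166, 0.152]
force: [0.5, -0.7, 1.4]
width: 0.0
```

```bash
python3 - <<'E'
from look import *
P=arm.camera_params('wrist')
a=arm.get_image('wrist');b=arm.get_image('scene');c=arm.get_image('side')
w=cv2.resize(a[190:384,150:360],None,fx=1.9,fy=1.9,interpolation=2)
sc=cv2.resize(b[230:320,170:280],None,fx=3.6,fy=3.6,interpolation=2)
h=min(w.shape[0],sc.shape[0]); save('j',np.hstack([w[:h],sc[:h]]))
for n,z in dict(plunger_head=.158,carrier_fin=.032,carrier_mid=.022).items():
  for d in arm.mark_of('wrist',n)[:2]: print(n,np.round(d['xy']),at('wrist',d['xy'],z,P))
d0=[arm.mark_of(k,'plunger_head')[:1] for k in('scene','side')];print(d0)
print(arm.sense()['position'],arm.sense()['force'],arm.sense()['clock'])
E
```

```text
carrier_mid [398. 300.] [0.6175 0.0199 0.022 ]
[[{'xy': [237.2, 248.2], 'confidence': 0.61}], [{'xy': [271.3, 148.5], 'confidence': 0.41}]]
[ 0.4389 -0.2566  0.2535] [-0.2115  0.4129  0.1021] 17.75
```

View pics/j.png

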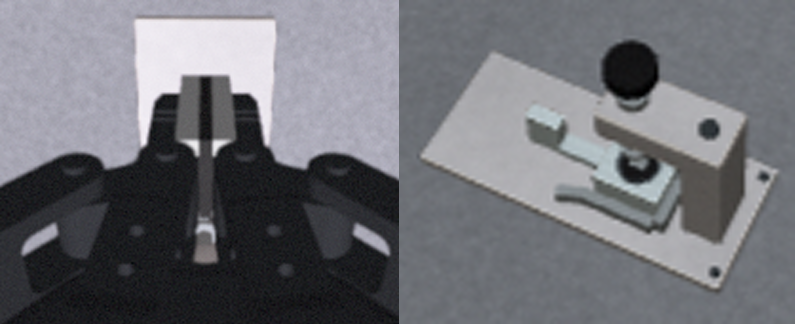

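The scene crop (right half) shows the carrier home between the rails with the block against the stop, the specimen low in the block, the foot clear above it and the head back up at (630,68). The arm is clear, so I hand in.

```bash
python3 -c "
from workcell import arm
print(arm.hand_in())"
```

```text
the job is handed in; nothing more can be done
None
```

I handed the job in at about 18 s of the 64 s allowed. The carrier is home in the press, released, with the specimen pressed and the plunger back up. The hand-in gives no verdict, so this rests on my own checks.

**What I did:** I lifted the largest carrier out of the tray by its block and set it on the bare front of the press plate. I then gripped the fin, slid the carrier between the guides onto the back stop, and let go. With the fingers shut I pushed the plunger down to its stop, let it spring back, and retreated.

**Checks that passed:**
- **Carrier home:** the fin's front edge measured −86 mm in the press frame, where it should be. Pushing another 2.5 mm moved it only 0.3 mm, so it was against the stop. It lay about 1 mm off across the guides.
- **Plunger at its stop:** the tool came to rest at 154.8 mm, where the stop should put it at about 155 mm. The force rose from 15 to 36 N over 0.3 mm.
- **Last picture:** it shows the specimen sunk, the foot and head back up, and the carrier still in place with the arm clear.

**Checks that were weak:**
- **After pressing:** the wrist camera's network no longer found the pressed carrier, which the gripper hid, so its final position comes from the scene picture only.
- **Plunger head:** the two cameras' first estimate of the head was about 8 mm off the position I got from the plate. I used the plate, and the push confirmed it.
- **Other objects:** I did not re-measure the objective, eyepiece, bottle and dish at the end. The arm did not go near them.

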